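# Stoppers back on their stand by size

### The job

Put the four red-brown rubber stoppers back on the stopper stand in order of size: the largest on the seat next to the red end block, then smaller and smaller towards the grey end, each standing upright, wide end up, in the middle of its own seat. Do not push away or knock over the glass vial that stands among them.

Things in the scene. Friction and masses are not known exactly. Their poses are not given: they have to be found in the camera images.
- l_mid (a point): the largest of the four loose red-brown rubber stoppers, standing on its narrow end: 38 mm high, 48 mm across its wide top; straight-sided for the upper 10 mm, below that tapered to 37 mm at the foot; 15 to 65 g. The point is its centre, half-way up (19 mm above its foot); z is its axis, up
- m_mid (a point): the second largest of the four loose red-brown rubber stoppers, standing on its narrow end: 34 mm high, 40 mm across its wide top; straight-sided for the upper 10 mm, below that tapered to 31 mm at the foot; 15 to 65 g. The point is its centre, half-way up (17 mm above its foot); z is its axis, up
- s_mid (a point): the second smallest of the four loose red-brown rubber stoppers, standing on its narrow end: 30 mm high, 32 mm across its wide top; straight-sided for the upper 10 mm, below that tapered to 25 mm at the foot; 15 to 65 g. The point is its centre, half-way up (15 mm above its foot); z is its axis, up
- xs_mid (a point): the smallest of the four loose red-brown rubber stoppers, standing on its narrow end: 26 mm high, 24 mm across its wide top; straight-sided for the upper 10 mm, below that tapered to 19 mm at the foot; 15 to 65 g. The point is its centre, half-way up (13 mm above its foot); z is its axis, up
- seat_a_top (a point): one of the four equal round white seats with a thin black ring, 58 mm across, in a row on the stopper stand, 80 mm from centre to centre; the letter says nothing of the order wanted. The stand (a flat aluminium bar 74 x 372 mm) and all on it are fixed. The point is the middle of the seat's flat top, 16 mm above the bench; x is across the row, y along it
- seat_b_top (a point): one of the four equal round white seats with a thin black ring, 58 mm across, in a row on the stopper stand, 80 mm from centre to centre; the letter says nothing of the order wanted. The stand (a flat aluminium bar 74 x 372 mm) and all on it are fixed. The point is the middle of the seat's flat top, 16 mm above the bench; x is across the row, y along it
- seat_c_top (a point): one of the four equal round white seats with a thin black ring, 58 mm across, in a row on the stopper stand, 80 mm from centre to centre; the letter says nothing of the order wanted. The stand (a flat aluminium bar 74 x 372 mm) and all on it are fixed. The point is the middle of the seat's flat top, 16 mm above the bench; x is across the row, y along it
- seat_d_top (a point): one of the four equal round white seats with a thin black ring, 58 mm across, in a row on the stopper stand, 80 mm from centre to centre; the letter says nothing of the order wanted. The stand (a flat aluminium bar 74 x 372 mm) and all on it are fixed. The point is the middle of the seat's flat top, 16 mm above the bench; x is across the row, y along it
- end_red: the red end block of the stand, 60 mm across the row, 20 mm along it, 18 mm high, its top 29 mm above the bench, fixed beyond one end seat, 45 mm from that seat's centre (a like grey block stands at the other end). Origin at the middle of its underside
- vial_mid (a point): clear glass vial with liquid, 23 mm across, 62 mm high, standing loose on the bench among the stoppers; not to be moved. The point is its centre, half-way up

How it is judged (in metres and radians):
At the end, for the whole second after the job is handed in: The four stoppers stand, upright to within 7 degrees and at rest, on the four seats, each within 12 mm of its seat's centre, largest next to the red end block and decreasing in size from there; the vial is within 30 mm of where it was (((horizontal distance between end_red and seat_a_top below 0.08 m and horizontal distance between l_mid and seat_a_top below 0.012 m and height (world z) of l_mid between 0.031 and 0.039 m and angle between each of l_mid, m_mid, s_mid, xs_mid's own z axis and vertical below 0.12 rad and linear speed of each of stopper_l, stopper_m, stopper_s, stopper_xs below 0.02 m/s and horizontal distance between m_mid and seat_b_top below 0.012 m and height (world z) of m_mid between 0.029 and 0.037 m and horizontal distance between s_mid and seat_c_top below 0.012 m and height (world z) of s_mid between 0.027 and 0.035 m and horizontal distance between xs_mid and seat_d_top below 0.012 m and height (world z) of xs_mid between 0.025 and 0.033 m) or (horizontal distance between end_red and seat_d_top below 0.08 m and horizontal distance between l_mid and seat_d_top below 0.012 m and height (world z) of l_mid between 0.031 and 0.039 m and angle between each of l_mid, m_mid, s_mid, xs_mid's own z axis and vertical below 0.12 rad and linear speed of each of stopper_l, stopper_m, stopper_s, stopper_xs below 0.02 m/s and horizontal distance between m_mid and seat_c_top below 0.012 m and height (world z) of m_mid between 0.029 and 0.037 m and horizontal distance between s_mid and seat_b_top below 0.012 m and height (world z) of s_mid between 0.027 and 0.035 m and horizontal distance between xs_mid and seat_a_top below 0.012 m and height (world z) of xs_mid between 0.025 and 0.033 m)) and distance of vial_mid from where it was at the start of the episode below 0.03 m); the robot touches nothing.
It fails at once if the glass vial is knocked over (angle between vial_mid's own z axis and vertical above 0.5 rad).
It also fails if it takes over 102 s, if anything falls off the work surface, if the arm or the gripper's body presses on something with over 40 N, if the wrist force passes 120 N, or if a joint passes its speed limit or range.

### The arm

A 7-joint arm with a two-finger parallel gripper is mounted at the origin on a cart in front of the work surface, level with it; the furniture and walls round the work are solid. World frame = base frame: x ahead of the robot, y to its left, z up, the work surface at z = 0. Lengths are in mm, angles in degrees, forces in N, time in s.
With the tool pointing down it reaches from about 425 to 875 mm from the base axis. Payload 4.7 kg.
Tool frame: the origin (TCP) lies midway between the tips of the shut fingers; the grasp point (between the pads) lies 19 mm behind it; z points along the fingers, x is the direction in which the jaws open and shut, and the axes are right-handed (so a half turn about z gives the same grasp; the last joint's range is limited). The gripper opens to 87 mm and grips with 3 to 60 N. Pads are 19 mm wide; open, the fingers measure 117 mm over their backs; the gripper's body (75 mm by 190 mm) begins 51 mm behind the grasp point.
Start: joints at [76.667, 18.392, -4.016, 83.108, 1.295, 78.541, -3.26], TCP at [158.775, -630.33, 222.587] pointing down, gripper open.
Joint ranges: [-163.93, 163.93], [-17.29, 119.83], [-79.2, 71.16], [3.27, 140.29], [-89.18, 269.18], [5.43, 117.66], [-154.24, 154.24]. Speed limits (degrees/s): [147.25, 147.25, 180, 180, 180, 180, 180].

### API

Orientations are given as [roll, pitch, yaw] about the fixed x, y, z axes, in that order (R = Rz(yaw) Ry(pitch) Rx(roll)).
In Python, from plant import arm, cams, order gives the robot as it stands. The module is installed in compiled form; this text tells all that it offers.
- The arm moves only by the tool arm_command, never from a script. Its argument "motion" is a list of rows, each an object with "dp": the shift along the tool's x, y, z in mm, a list of three; "delta_rot": the turn, a rotation vector about the tool's x, y, z in degrees, a list of three; "fingers": the finger opening in mm, from 0 to 87. A call has 1 to 8 rows; each row shifts and turns the commanded pose from where the row before left it, along the tool's axes as they then stand; what a row does not reach is not made up. A row lasts 1/10 s, in which the tool goes at most 50 mm and 8.59 degrees, less where a joint would pass 70% of its speed; a pose out of reach is approached as far as the arm can. A call is refused whole if a number of a shift passes 50 or a number of a turn 8.59, either way. A call with a gripper value outside its range is refused whole. The fingers move at their own pace and stop on an object; the grip force is fixed at half the most. Time passes only in rows, so rows that do not move let the fingers close. It gives the time, the measured TCP pose, the force and the opening at its end, in the units of the state.
- arm.get_obs(): the state, without advancing time (a new reading comes with each control period).
- cams.grab_frame(name): name is "side" or "top" or "wrist"; returns a dict with "img" (400x640x3 uint8, red, green, blue), "fx", "fy", "cx", "cy" (pixels), "distortion" ([k1, k2, p1, p2, k3] as OpenCV has them; the pictures are not rectified), "R" (3x3) and "t" (3): a world point X has camera coordinates R X + t; the wrist camera has in their place "tool_from_camera" (4x4, takes a point from camera to tool coordinates, whose origin is the TCP and whose axes are the tool frame's). Camera axes: x right, y down, z forward; pixel columns grow to the right and rows downward; lengths in mm; the calibration is good to about 2 mm. A picture is of the moment at which its call begins: read the wrist's pose just before it. There is no depth.
- order.hand_in(): hands the job in, once; it reports no verdict.
The state is a dict: "t": time; "joint_pos": joint angles; "dq": joint speeds; "effort": joint torques, N m; "position": TCP position; "eef_rot": TCP orientation; "ft_force": force on the tool from outside, world axes, zero at the start; "wrist_torque": the same for the moment, N m; "opening": finger opening in mm.
Only numpy, scipy, OpenCV 4.12 (cv2) and the standard library are available. Lean on these libraries where they do the work, as an engineer would, in place of code of your own. Each camera call takes 0.05 s, during which the arm holds its last target. There are 200 camera calls.

## Working session

There is one attempt and no reset: what is moved stays moved. The work goes in short steps, Python scripts to look and compute and a tool call to move; the robot and the scene stay as the last step left them, time stands still between calls to the robot, and variables do not carry over. Pictures are saved under pics/ and viewed, about 12 in all and at most 16, crops included, and the job is handed in when it is done.

Besides the shell and the picture viewer there is one more tool, called after "Emit:" in YAML: its name, and indented under it one key for each argument. arm_command: Moves the arm, as the interface text tells. Its arguments: {"type":"object","properties":{"motion":{"type":"array","items":{"type":"object","properties":{"dp":{"type":"array","items":{"type":"number"}},"delta_rot":{"type":"array","items":{"type":"number"}},"fingers":{"type":"number"}}}}},"required":["motion"]}

```bash
mkdir -p pics; python3 - <<'E'
from plant import arm, cams
import cv2
o=arm.get_obs(); print({k:o[k] for k in('t','position','eef_rot','opening','ft_force')})
for n in('top','side'):
    f=cams.grab_frame(n); cv2.imwrite(f'pics/{n}0.png',f['img'][:,:,::-1]); print(n,{k:v for k,v in f.items() if k!='img'})
E
```

```text
{'t': 0.0, 'position': array([ 158.61596317, -629.78034675,  221.45390824]), 'eef_rot': array([ 1.79994886e+02,  1.09800356e-01, -7.58577499e+01]), 'opening': 86.96000454863974, 'ft_force': array([ 0.21119904, -0.66287462,  0.30627599])}
top {'fx': 508.25932358971994, 'fy': 508.25932358971994, 'cx': 319.34680631010616, 'cy': 206.85026487504774, 'distortion': array([-0.02875825,  0.        ,  0.        ,  0.        ,  0.        ]), 'R': array([[ 0.00670201, -0.9999125 ,  0.01140474],
       [-0.99278721, -0.00801862, -0.11962128],
       [ 0.11970227, -0.01052078, -0.99275409]]), 't': array([ -17.45447807,  574.20115678, 1342.56548492])}
side {'fx': 433.28573344998193, 'fy': 433.28573344998193, 'cx': 315.88507841742995, 'cy': 204.15071176469303, 'distortion': array([0.02037371, 0.        , 0.        , 0.        , 0.        ]), 'R': array([[ 0.99404014, -0.10769027,  0.01694106],
       [-0.04867082, -0.57746282, -0.81496493],
       [ 0.09754663,  0.80928332, -0.5792626 ]]), 't': array([-557.39245079,   73.20828588, 1015.75587309])}
```

View pics/top0.png

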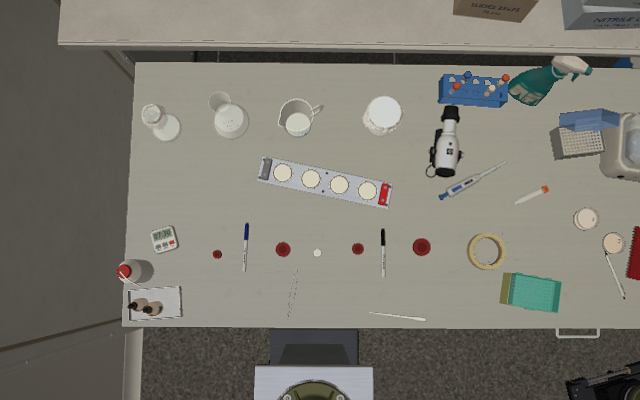

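View pics/side0.png

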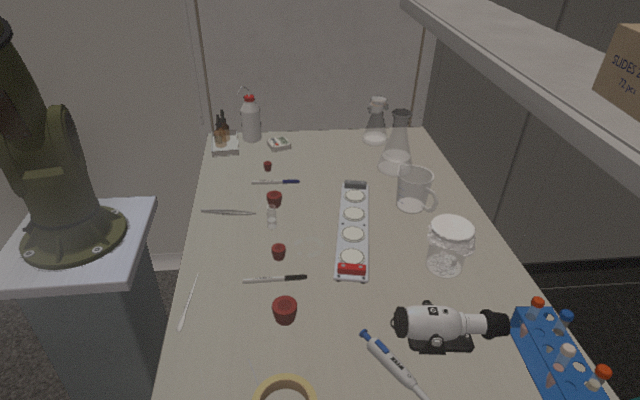

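The top view shows the stoppers XS (217,254), M (283,249), S (358,248) and L (422,247), with the vial at (317,253). The seats run from (283,172) to (367,190), with the red block at (385,194). Next I'll measure these in both views.

```bash
cat > h.py <<'E'
import numpy as np, cv2
def ray(f,uv):
    K=np.array([[f['fx'],0,f['cx']],[0,f['fy'],f['cy']],[0,0,1]])
    p=cv2.undistortPoints(np.array([[uv]],float),K,f['distortion'])[0,0]
    d=np.array([*p,1.])
    return -f['R'].T@f['t'], f['R'].T@d
def at(f,uv,z):
    c,d=ray(f,uv); return c+d*(z-c[2])/d[2]
def blobs(m,lo,hi):
    n,l,s,c=cv2.connectedComponentsWithStats(m.astype(np.uint8))
    return [(c[i],s[i]) for i in range(1,n) if lo<s[i][4]<hi]
E
python3 - <<'E'
from plant import cams
from h import *
np.set_printoptions(precision=1,suppress=True)
for n in('top','side'):
    f=cams.grab_frame(n); im=f['img'].astype(int); r,g,b=im[...,0],im[...,1],im[...,2]
    red=(r>1.8*g)&(r>60)&(r>1.8*b)
    for c,s in blobs(red,15,2000): print(n,'red',c,s, at(f,c,30))
    if n=='top':
        for c,s in blobs((r>205)&(g>195),15,800):
            if 260<c[0]<400 and 150<c[1]<270: print('white',c,s,at(f,c,16))
        cv2.imwrite('pics/topc.png',cv2.resize(f['img'][140:280,200:440,::-1],None,fx=3.3,fy=3.3,interpolation=2))
E
```

```text
top red [505.   77.6] [502  74   7   8  44] [ 947.9 -536.7   30. ]
top red [456.   85.7] [453  82   7   8  42] [ 922.  -396.2   30. ]
top red [383. 194.] [378 183  11  22 133] [ 611.6 -187.    30. ]
top red [545.1 188.4] [542 186   6   7  24] [ 631.2 -636.2   30. ]
top red [634.7 257.1] [627 226  13  54 458] [ 443.4 -877.5   30. ]
top red [421.  246.7] [413 239  17  17 230] [ 468.6 -288.8   30. ]
top red [282.5 249. ] [276 243  14  13 152] [459.8  85.2  30. ]
top red [357.3 248.5] [352 244  11  10  91] [ 462.8 -116.4   30. ]
top red [216.6 253.9] [213 251   8   7  50] [445.3 261.8  30. ]
top red [123.8 270.5] [117 265  14  13 126] [398.8 509.6  30. ]
white [282.  172.5] [274 165  17  16 203] [671.5  90.5  16. ]
white [310.4 178.6] [303 171  16  16 205] [655.   11.9  16. ]
white [338.6 184.7] [331 177  16  16 205] [638.7 -66.1  16. ]
white [366.9 190.7] [359 183  16  16 203] [ 622.4 -144.3   16. ]
side red [248.8  97.7] [244  95  10   7  51] [386.  749.5  30. ]
side red [273.5 194.3] [267 191  14   8  58] [460.2  89.7  30. ]
side red [278.2 247.6] [272 244  13   9  49] [ 464.4 -119.2   30. ]
side red [351.3 268.7] [338 263  28  12 257] [ 612.5 -198.6   30. ]
side red [284.5 305. ] [273 296  24  19 220] [ 470.2 -283.3   30. ]
side red [537.6 301.8] [532 297  12  11 107] [ 951.7 -319.    30. ]
side red [603.3 370.9] [595 363  18  17 208] [ 980.7 -469.    30. ]
```

View pics/topc.png

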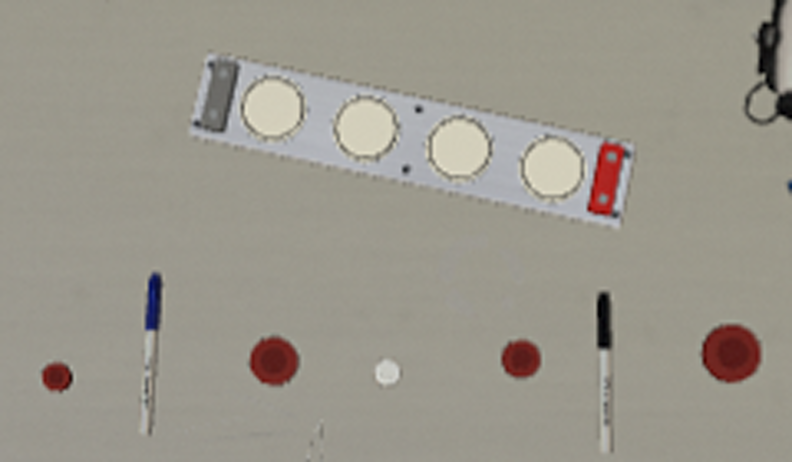

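```bash
cat >> h.py <<'E'
from scipy.spatial.transform import Rotation as Ro
def plan(x,y,z,yaw,fingers,n=None,vmax=45):
    """rows taking the tool from its measured pose to a downward pose"""
    from plant import arm
    o=arm.get_obs(); p=np.array(o['position']); R=Ro.from_euler('xyz',o['eef_rot'],degrees=True)
    T=Ro.from_euler('xyz',[180,0,yaw],degrees=True)
    rv=(R.inv()*T).as_rotvec(degrees=True)
    d=np.array([x,y,z])-p
    n=n or int(max(1,np.ceil(np.linalg.norm(d)/vmax),np.ceil(abs(rv).max()/8.5)))
    rows=[]
    for i in range(n):
        rows.append('{"dp":%s,"delta_rot":%s,"fingers":%g}'%(np.round(R.inv().apply(d/n),1).tolist(),np.round(rv/n,2).tolist(),fingers))
        R=R*Ro.from_rotvec(rv/n,degrees=True)
    print('t',round(o['t'],2),'pos',p.round(1),'rpy',np.round(o['eef_rot'],1),'open',round(o['opening'],1)); print(n,',\n'.join(rows))
E
python3 - <<'E'
from h import *; from plant import cams
f=cams.grab_frame('top')
for n,c,z in(('L',(421,246.7),38),('M',(282.5,249),34),('S',(357.3,248.5),30),('XS',(216.6,253.9),26),('vial',(317.3,253),62)): print(n,at(f,c,z).round(1))
plan(468,-287,130,-12,87,n=16)
E
```

```text
L [ 468.3 -287.1   38. ]
M [459.7  84.9  34. ]
S [ 462.6 -116.3   30. ]
XS [445.4 262.7  26. ]
vial [448.9  -8.4  62. ]
t 0.25 pos [ 158.7 -630.1  222. ] rpy [ 1.80e+02  1.00e-01 -7.59e+01] open 87.1
16 {"dp":[-16.1, -24.0, 5.8],"delta_rot":[-0.0, 0.0, -3.99],"fingers":87},
{"dp":[-14.4, -25.0, 5.8],"delta_rot":[-0.0, 0.0, -3.99],"fingers":87},
{"dp":[-12.6, -26.0, 5.8],"delta_rot":[-0.0, 0.0, -3.99],"fingers":87},
{"dp":[-10.7, -26.8, 5.8],"delta_rot":[-0.0, 0.0, -3.99],"fingers":87},
{"dp":[-8.8, -27.5, 5.8],"delta_rot":[-0.0, 0.0, -3.99],"fingers":87},
{"dp":[-6.9, -28.0, 5.8],"delta_rot":[-0.0, 0.0, -3.99],"fingers":87},
{"dp":[-4.9, -28.4, 5.8],"delta_rot":[-0.0, 0.0, -3.99],"fingers":87},
{"dp":[-3.0, -28.7, 5.8],"delta_rot":[-0.0, 0.0, -3.99],"fingers":87},
{"dp":[-1.0, -28.9, 5.8],"delta_rot":[-0.0, 0.0, -3.99],"fingers":87},
{"dp":[1.1, -28.8, 5.8],"delta_rot":[-0.0, 0.0, -3.99],"fingers":87},
{"dp":[3.1, -28.7, 5.8],"delta_rot":[-0.0, 0.0, -3.99],"fingers":87},
{"dp":[5.1, -28.4, 5.8],"delta_rot":[-0.0, 0.0, -3.99],"fingers":87},
{"dp":[7.0, -28.0, 5.8],"delta_rot":[-0.0, 0.0, -3.99],"fingers":87},
{"dp":[9.0, -27.4, 5.8],"delta_rot":[-0.0, 0.0, -3.99],"fingers":87},
{"dp":[10.8, -26.8, 5.8],"delta_rot":[-0.0, 0.0, -3.99],"fingers":87},
{"dp":[12.7, -25.9, 5.8],"delta_rot":[-0.0, 0.0, -3.99],"fingers":87}
```

Emit:
arm_command:
  motion:
    - {"dp": [-16.1, -24.0, 5.8], "delta_rot": [0, 0, -4], "fingers": 87}
    - {"dp": [-14.4, -25.0, 5.8], "delta_rot": [0, 0, -4], "fingers": 87}
    - {"dp": [-12.6, -26.0, 5.8], "delta_rot": [0, 0, -4], "fingers": 87}
    - {"dp": [-10.7, -26.8, 5.8], "delta_rot": [0, 0, -4], "fingers": 87}
    - {"dp": [-8.8, -27.5, 5.8], "delta_rot": [0, 0, -4], "fingers": 87}
    - {"dp": [-6.9, -28.0, 5.8], "delta_rot": [0, 0, -4], "fingers": 87}
    - {"dp": [-4.9, -28.4, 5.8], "delta_rot": [0, 0, -4], "fingers": 87}
    - {"dp": [-3.0, -28.7, 5.8], "delta_rot": [0, 0, -4], "fingers": 87}

```text
t: 1.05
position: [314.3, -457.5, 175.9]
eef_rot: [180.0, -0.0, -43.6]
ft_force: [-0.7, -1.0, 0.5]
opening: 86.7
```

Emit:
arm_command:
  motion:
    - {"dp": [-1.0, -28.9, 5.8], "delta_rot": [0, 0, -4], "fingers": 87}
    - {"dp": [1.1, -28.8, 5.8], "delta_rot": [0, 0, -4], "fingers": 87}
    - {"dp": [3.1, -28.7, 5.8], "delta_rot": [0, 0, -4], "fingers": 87}
    - {"dp": [5.1, -28.4, 5.8], "delta_rot": [0, 0, -4], "fingers": 87}
    - {"dp": [7, -28, 5.8], "delta_rot": [0, 0, -4], "fingers": 87}
    - {"dp": [9, -27.4, 5.8], "delta_rot": [0, 0, -4], "fingers": 87}
    - {"dp": [10.8, -26.8, 5.8], "delta_rot": [0, 0, -4], "fingers": 87}
    - {"dp": [12.7, -25.9, 5.8], "delta_rot": [0, 0, -4], "fingers": 87}

```text
t: 1.85
position: [469.2, -285.1, 129.3]
eef_rot: [-180.0, -0.0, -11.5]
ft_force: [1.0, -0.4, -0.3]
opening: 87.1
```

```bash
cat >> h.py <<'E'
def wrist(z, save=None, box=None):
    """red blobs in the wrist picture, put on the plane z"""
    from plant import arm,cams
    o=arm.get_obs(); f=dict(cams.grab_frame('wrist'))
    M=np.eye(4); M[:3,:3]=Ro.from_euler('xyz',o['eef_rot'],degrees=True).as_matrix(); M[:3,3]=o['position']
    W=np.linalg.inv(M@f['tool_from_camera']); f['R'],f['t']=W[:3,:3],W[:3,3]
    im=f['img'].astype(int); r,g,b=im[...,0],im[...,1],im[...,2]
    for c,s in blobs((r>1.8*g)&(r>50)&(r>1.8*b),300,60000): print('red',c.round(),s,at(f,c,z).round(1))
    if save: cv2.imwrite('pics/'+save,f['img'][:,:,::-1])
    return f
E
python3 - <<'E'
from h import *
f=wrist(38,'w1.png'); print(f['tool_from_camera'].round(2))
plan(468,-287,40,-12,87,vmax=20)
E
```

```text
red [471.  46.] [ 433   33   78   27 1732] [ 606.4 -187.9   38. ]
red [320. 199.] [ 295  175   51   50 1383] [ 469.7 -285.1   38. ]
[[   1.      0.      0.     -0.78]
 [  -0.      0.95    0.3   -83.77]
 [   0.     -0.3     0.95 -162.09]
 [   0.      0.      0.      1.  ]]
t 1.9 pos [ 472.7 -279.3  128.5] rpy [-1.798e+02 -1.000e-01 -1.100e+01] open 87.4
5 {"dp":[-0.6, 1.8, 17.7],"delta_rot":[-0.05, -0.01, 0.2],"fingers":87},
{"dp":[-0.6, 1.7, 17.7],"delta_rot":[-0.05, -0.01, 0.2],"fingers":87},
{"dp":[-0.6, 1.7, 17.7],"delta_rot":[-0.05, -0.01, 0.2],"fingers":87},
{"dp":[-0.6, 1.7, 17.7],"delta_rot":[-0.05, -0.01, 0.2],"fingers":87},
{"dp":[-0.6, 1.7, 17.7],"delta_rot":[-0.05, -0.01, 0.2],"fingers":87}
```

View pics/w1.png

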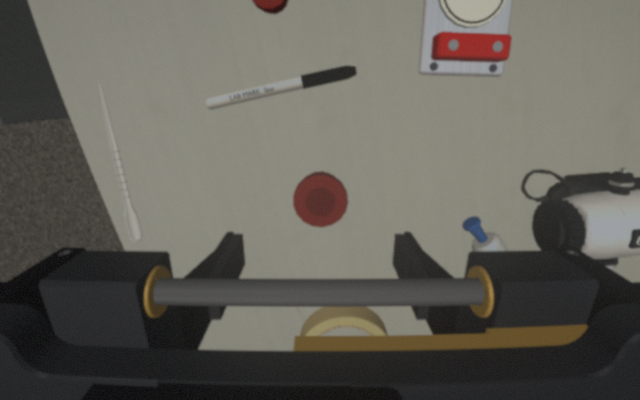

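The wrist view shows L at (320,199), upright between the jaws and clear of the pen. I'll let the arm settle before the final correction.

Emit:
arm_command:
  motion:
    - {"dp": [0, 0, 10], "delta_rot": [0, 0, 0], "fingers": 87}
    - {"dp": [0, 0, 10], "delta_rot": [0, 0, 0], "fingers": 87}
    - {"dp": [0, 0, 10], "delta_rot": [0, 0, 0], "fingers": 87}
    - {"dp": [0, 0, 0], "delta_rot": [0, 0, 0], "fingers": 87}
    - {"dp": [0, 0, 0], "delta_rot": [0, 0, 0], "fingers": 87}

```text
t: 2.4
position: [467.0, -287.7, 99.3]
eef_rot: [-180.0, 0.0, -11.9]
ft_force: [-0.4, -0.5, 0.4]
opening: 86.9
```

```bash
python3 - <<'E'
from h import *
wrist(38); wrist(38); plan(468.5,-287,14,-12,87,n=7)
E
```

```text
red [491.  34.] [ 448   18   89   33 2321] [ 605.1 -188.2   38. ]
red [323. 208.] [ 294  181   58   56 1995] [ 469.9 -285.4   38. ]
red [490.  35.] [ 447   19   89   32 2315] [ 605.3 -188.2   38. ]
red [322. 208.] [ 293  181   58   56 2035] [ 469.8 -285.5   38. ]
t 2.5 pos [ 467.7 -287.7  100.1] rpy [180.   -0.  -11.9] open 87.0
7 {"dp":[0.1, -0.1, 12.3],"delta_rot":[0.0, -0.0, 0.01],"fingers":87},
{"dp":[0.1, -0.1, 12.3],"delta_rot":[0.0, -0.0, 0.01],"fingers":87},
{"dp":[0.1, -0.1, 12.3],"delta_rot":[0.0, -0.0, 0.01],"fingers":87},
{"dp":[0.1, -0.1, 12.3],"delta_rot":[0.0, -0.0, 0.01],"fingers":87},
{"dp":[0.1, -0.1, 12.3],"delta_rot":[0.0, -0.0, 0.01],"fingers":87},
{"dp":[0.1, -0.1, 12.3],"delta_rot":[0.0, -0.0, 0.01],"fingers":87},
{"dp":[0.1, -0.1, 12.3],"delta_rot":[0.0, -0.0, 0.01],"fingers":87}
```

Emit:
arm_command:
  motion:
    - {"dp": [0.3, -0.3, 18], "delta_rot": [0, 0, 0], "fingers": 87}
    - {"dp": [0.3, -0.3, 18], "delta_rot": [0, 0, 0], "fingers": 87}
    - {"dp": [0.3, -0.3, 18], "delta_rot": [0, 0, 0], "fingers": 87}
    - {"dp": [0.3, -0.3, 18], "delta_rot": [0, 0, 0], "fingers": 87}
    - {"dp": [0, -0.3, 14], "delta_rot": [0, 0, 0], "fingers": 87}
    - {"dp": [0, 0, 0], "delta_rot": [0, 0, 0], "fingers": 80}
    - {"dp": [0, 0, 0], "delta_rot": [0, 0, 0], "fingers": 40}
    - {"dp": [0, 0, 0], "delta_rot": [0, 0, 0], "fingers": 40}

```text
t: 3.3
position: [470.0, -286.4, 14.8]
eef_rot: [180.0, -0.1, -11.9]
ft_force: [0.7, -0.2, 0.1]
opening: 71.2
```

Emit:
arm_command:
  motion:
    - {"dp": [0, 0, 0], "delta_rot": [0, 0, 0], "fingers": 40}
    - {"dp": [0, 0, 0], "delta_rot": [0, 0, 0], "fingers": 40}
    - {"dp": [0, 0, 0], "delta_rot": [0, 0, 0], "fingers": 40}

```text
t: 3.6
position: [469.4, -286.1, 14.2]
eef_rot: [180.0, -0.0, -11.9]
ft_force: [-0.8, -0.2, 0.1]
opening: 47.7
```

Emit:
arm_command:
  motion:
    - {"dp": [0, 0, 0], "delta_rot": [0, 0, 0], "fingers": 40}
    - {"dp": [0, 0, -10], "delta_rot": [0, 0, 0], "fingers": 40}
    - {"dp": [0, 0, -25], "delta_rot": [0, 0, 0], "fingers": 40}
    - {"dp": [0, 0, -25], "delta_rot": [0, 0, 0], "fingers": 40}
    - {"dp": [0, 0, -20], "delta_rot": [0, 0, 0], "fingers": 40}
    - {"dp": [0, 0, 0], "delta_rot": [0, 0, 0], "fingers": 40}

```text
t: 4.2
position: [471.3, -287.0, 97.4]
eef_rot: [179.8, -0.3, -11.9]
ft_force: [0.2, 0.3, -0.4]
opening: 47.2
```

```bash
cat >> h.py <<'E'
def seats(f,lo=1500):
    im=f['img'].astype(int); r,g,b=im[...,0],im[...,1],im[...,2]
    for c,s in blobs((r>b+12)&(r>170)&(g>160),lo,30000): print('seat?',c.round(),s,at(f,c,16).round(1))
E
python3 - <<'E'
from h import *
f=wrist(38,'w2.png'); seats(f,500); plan(622.4,-144.3,100,-12,40,n=8)
E
```

```text
red [486.  36.] [ 443   20   89   33 2327] [ 605.2 -188.1   38. ]
red [318. 256.] [ 273  228   92   51 3761] [ 462.8 -323.4   38. ]
t 4.25 pos [ 470.2 -286.5   95.5] rpy [179.9  -0.2 -11.9] open 46.9
8 {"dp":[15.0, -21.3, -0.6],"delta_rot":[0.01, -0.02, 0.02],"fingers":40},
{"dp":[15.0, -21.3, -0.6],"delta_rot":[0.01, -0.02, 0.02],"fingers":40},
{"dp":[15.0, -21.3, -0.6],"delta_rot":[0.01, -0.02, 0.02],"fingers":40},
{"dp":[15.0, -21.3, -0.6],"delta_rot":[0.01, -0.02, 0.02],"fingers":40},
{"dp":[14.9, -21.3, -0.6],"delta_rot":[0.01, -0.02, 0.02],"fingers":40},
{"dp":[14.9, -21.3, -0.6],"delta_rot":[0.01, -0.02, 0.02],"fingers":40},
{"dp":[14.9, -21.3, -0.6],"delta_rot":[0.01, -0.02, 0.02],"fingers":40},
{"dp":[14.9, -21.3, -0.6],"delta_rot":[0.01, -0.02, 0.02],"fingers":40}
```

View pics/w2.png

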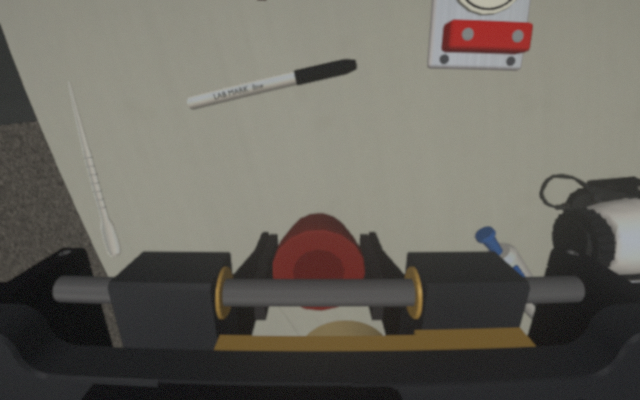

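L is held in the jaws with its wide end up, seen at (318,262). The way to the red end is clear.

Emit:
arm_command:
  motion:
    - {"dp": [10, -14.2, -1], "delta_rot": [0, 0, 0], "fingers": 40}
    - {"dp": [18, -25.5, -1], "delta_rot": [0, 0, 0], "fingers": 40}
    - {"dp": [23, -33, -1], "delta_rot": [0, 0, 0], "fingers": 40}
    - {"dp": [23, -33, -1], "delta_rot": [0, 0, 0], "fingers": 40}
    - {"dp": [20, -28.4, 0], "delta_rot": [0, 0, 0], "fingers": 40}
    - {"dp": [15, -21.2, 0], "delta_rot": [0, 0, 0], "fingers": 40}
    - {"dp": [10.7, -15, 0], "delta_rot": [0, 0, 0], "fingers": 40}
    - {"dp": [0, 0, 0], "delta_rot": [0, 0, 0], "fingers": 40}

```text
t: 5.05
position: [622.2, -140.6, 96.6]
eef_rot: [-179.9, 0.1, -11.6]
ft_force: [0.2, 0.7, 0.3]
opening: 46.8
```

Emit:
arm_command:
  motion:
    - {"dp": [0, 0, 10], "delta_rot": [0, 0, 0], "fingers": 40}
    - {"dp": [0, 0, 10], "delta_rot": [0, 0, 0], "fingers": 40}
    - {"dp": [0, 0, 0], "delta_rot": [0, 0, 0], "fingers": 40}
    - {"dp": [0, 0, 0], "delta_rot": [0, 0, 0], "fingers": 40}

```text
t: 5.45
position: [620.2, -145.0, 77.0]
eef_rot: [180.0, 0.1, -12.0]
ft_force: [-0.6, 0.0, -0.1]
opening: 46.8
```

```bash
python3 - <<'E'
from h import *
f=wrist(38,'w3.png'); seats(f,500); plan(622.4,-144.3,31,-12,40,n=5)
E
```

```text
red [109. 221.] [  90  201   39   39 1127] [ 472.6 -112.7   38. ]
red [318. 257.] [ 272  230   93   49 3663] [ 613.5 -170.8   38. ]
seat? [324.  99.] [ 290   63   69   72 3926] [640.2 -64.3  16. ]
seat? [628. 174.] [609 156  31  37 648] [ 863.3 -164.9   16. ]
seat? [325. 200.] [ 293  179   62   48 1917] [ 626.  -136.6   16. ]
t 5.5 pos [ 620.8 -144.8   77.6] rpy [180.    0.  -11.9] open 46.9
5 {"dp":[0.3, -0.2, 9.3],"delta_rot":[0.0, 0.0, 0.01],"fingers":40},
{"dp":[0.3, -0.2, 9.3],"delta_rot":[0.0, 0.0, 0.01],"fingers":40},
{"dp":[0.3, -0.2, 9.3],"delta_rot":[0.0, 0.0, 0.01],"fingers":40},
{"dp":[0.3, -0.2, 9.3],"delta_rot":[0.0, 0.0, 0.01],"fingers":40},
{"dp":[0.3, -0.2, 9.3],"delta_rot":[0.0, 0.0, 0.01],"fingers":40}
```

View pics/w3.png

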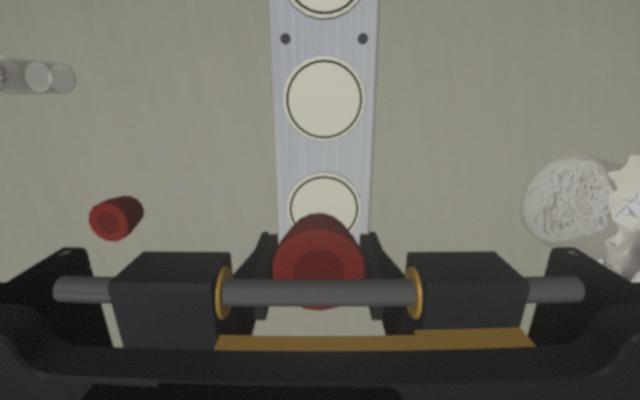

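The row is in line with the jaws. The next seat is at (324,99), and the red seat lies under the held L. I'll lower L.

Emit:
arm_command:
  motion:
    - {"dp": [1, -1, 8], "delta_rot": [0, 0, 0], "fingers": 40}
    - {"dp": [1.2, -1, 12], "delta_rot": [0, 0, 0], "fingers": 40}
    - {"dp": [0, 0, 12], "delta_rot": [0, 0, 0], "fingers": 40}
    - {"dp": [0, 0, 9], "delta_rot": [0, 0, 0], "fingers": 40}
    - {"dp": [0, 0, 3], "delta_rot": [0, 0, 0], "fingers": 40}
    - {"dp": [0, 0, 2], "delta_rot": [0, 0, 0], "fingers": 40}
    - {"dp": [0, 0, 0], "delta_rot": [0, 0, 0], "fingers": 40}

```text
t: 6.2
position: [623.9, -142.3, 31.6]
eef_rot: [180.0, 0.0, -11.9]
ft_force: [0.8, 0.2, -0.7]
opening: 46.8
```

Emit:
arm_command:
  motion:
    - {"dp": [0, 0, 1], "delta_rot": [0, 0, 0], "fingers": 40}
    - {"dp": [0, 0, 0], "delta_rot": [0, 0, 0], "fingers": 50}
    - {"dp": [0, 0, 0], "delta_rot": [0, 0, 0], "fingers": 65}
    - {"dp": [0, 0, 0], "delta_rot": [0, 0, 0], "fingers": 65}
    - {"dp": [0, 0, -10], "delta_rot": [0, 0, 0], "fingers": 65}
    - {"dp": [0, 0, -20], "delta_rot": [0, 0, 0], "fingers": 65}
    - {"dp": [0, 0, -30], "delta_rot": [0, 0, 0], "fingers": 65}
    - {"dp": [0, 0, -30], "delta_rot": [0, 0, 0], "fingers": 65}

```text
t: 7.0
position: [623.7, -142.2, 122.2]
eef_rot: [-180.0, 0.0, -11.8]
ft_force: [0.4, -0.0, -0.3]
opening: 64.7
```

```bash
python3 - <<'E'
from h import *
wrist(30); plan(460.5,86,120,8,87,n=8); plan(463.4,-115.4,100,-12,80,n=8)
E
```

```text
red [319. 223.] [ 288  182   64   73 3107] [ 619.  -163.5   30. ]
red [138. 205.] [122 190  33  32 782] [ 465.7 -114.9   30. ]
t 7.05 pos [ 627.2 -142.5  128.5] rpy [180.   -0.5 -11.9] open 64.9
8 {"dp":[-26.3, -23.7, 0.8],"delta_rot":[0.01, -0.06, -2.48],"fingers":87},
{"dp":[-25.2, -24.8, 0.9],"delta_rot":[0.01, -0.06, -2.48],"fingers":87},
{"dp":[-24.1, -25.9, 0.9],"delta_rot":[0.01, -0.06, -2.48],"fingers":87},
{"dp":[-23.0, -26.9, 0.9],"delta_rot":[0.01, -0.06, -2.48],"fingers":87},
{"dp":[-21.8, -27.9, 0.9],"delta_rot":[0.01, -0.06, -2.48],"fingers":87},
{"dp":[-20.6, -28.8, 1.0],"delta_rot":[0.01, -0.06, -2.48],"fingers":87},
{"dp":[-19.3, -29.6, 1.0],"delta_rot":[0.01, -0.06, -2.48],"fingers":87},
{"dp":[-18.0, -30.4, 1.0],"delta_rot":[0.01, -0.06, -2.48],"fingers":87}
t 7.05 pos [ 627.2 -142.5  128.5] rpy [180.   -0.5 -11.9] open 64.9
8 {"dp":[-20.8, 0.9, 3.4],"delta_rot":[0.0, -0.06, 0.02],"fingers":80},
{"dp":[-20.8, 0.9, 3.4],"delta_rot":[0.0, -0.06, 0.02],"fingers":80},
{"dp":[-20.8, 0.9, 3.4],"delta_rot":[0.0, -0.06, 0.02],"fingers":80},
{"dp":[-20.8, 0.9, 3.4],"delta_rot":[0.0, -0.06, 0.02],"fingers":80},
{"dp":[-20.7, 0.9, 3.5],"delta_rot":[0.0, -0.06, 0.02],"fingers":80},
{"dp":[-20.7, 0.9, 3.5],"delta_rot":[0.0, -0.06, 0.02],"fingers":80},
{"dp":[-20.7, 0.9, 3.5],"delta_rot":[0.0, -0.06, 0.02],"fingers":80},
{"dp":[-20.7, 0.9, 3.5],"delta_rot":[0.0, -0.06, 0.02],"fingers":80}
```

Emit:
arm_command:
  motion:
    - {"dp": [-15, -13.7, 0], "delta_rot": [0, 0, 0], "fingers": 87}
    - {"dp": [-25, -23, 0], "delta_rot": [0, 0, 0], "fingers": 87}
    - {"dp": [-32, -29.5, 0], "delta_rot": [0, 0, 0], "fingers": 87}
    - {"dp": [-35, -32, 0], "delta_rot": [0, 0, 0], "fingers": 87}
    - {"dp": [-35, -32, 0], "delta_rot": [0, 0, 0], "fingers": 87}
    - {"dp": [-30, -27.5, 0], "delta_rot": [0, 0, 0], "fingers": 87}
    - {"dp": [-22, -20, 0], "delta_rot": [0, 0, 0], "fingers": 87}
    - {"dp": [-12.7, -12, 0], "delta_rot": [0, 0, 0], "fingers": 87}

```text
t: 7.85
position: [459.4, 88.0, 121.5]
eef_rot: [180.0, -0.1, -11.7]
ft_force: [0.3, 0.7, 0.0]
opening: 87.0
```

Emit:
arm_command:
  motion:
    - {"dp": [0, 0, 15], "delta_rot": [0, 0, 0], "fingers": 87}
    - {"dp": [0, 0, 15], "delta_rot": [0, 0, 0], "fingers": 87}
    - {"dp": [0, 0, 0], "delta_rot": [0, 0, 0], "fingers": 87}
    - {"dp": [0, 0, 0], "delta_rot": [0, 0, 0], "fingers": 87}

```text
t: 8.25
position: [461.0, 85.5, 91.1]
eef_rot: [-180.0, -0.0, -11.9]
ft_force: [-0.0, 0.4, 0.7]
opening: 87.3
```

```bash
python3 - <<'E'
from h import *
wrist(34,'w4.png'); plan(460.5,86,10,-12,87,n=5)
f=__import__('plant').cams.grab_frame('top'); cv2.imwrite('pics/top1.png',cv2.resize(f['img'][140:280,240:440,::-1],None,fx=4,fy=4,interpolation=2))
E
```

```text
red [319. 210.] [ 295  188   49   47 1245] [461.   88.5  34. ]
t 8.3 pos [461.3  85.6  91.5] rpy [-180.    -0.   -11.9] open 86.8
5 {"dp":[-0.2, -0.0, 16.3],"delta_rot":[-0.0, -0.01, 0.02],"fingers":87},
{"dp":[-0.2, -0.0, 16.3],"delta_rot":[-0.0, -0.01, 0.02],"fingers":87},
{"dp":[-0.2, -0.0, 16.3],"delta_rot":[-0.0, -0.01, 0.02],"fingers":87},
{"dp":[-0.2, -0.0, 16.3],"delta_rot":[-0.0, -0.01, 0.02],"fingers":87},
{"dp":[-0.2, -0.0, 16.3],"delta_rot":[-0.0, -0.01, 0.02],"fingers":87}
```

View pics/top1.png

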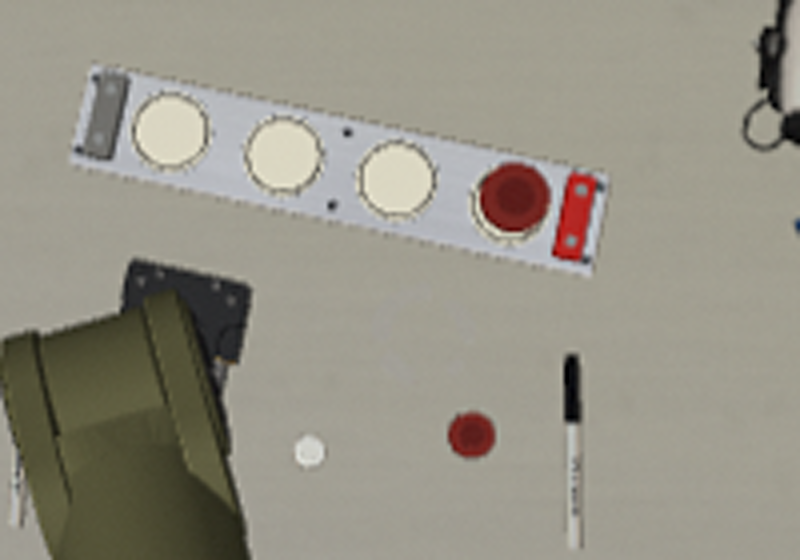

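L sits centred on the red-end seat at crop position (514,196), once parallax is allowed for. The vial at crop (309,450) has not moved. Next is M.

Emit:
arm_command:
  motion:
    - {"dp": [-0.2, -0.5, 16], "delta_rot": [0, 0, 0], "fingers": 87}
    - {"dp": [-0.2, -0.5, 18], "delta_rot": [0, 0, 0], "fingers": 87}
    - {"dp": [0, 0, 18], "delta_rot": [0, 0, 0], "fingers": 87}
    - {"dp": [0, 0, 18], "delta_rot": [0, 0, 0], "fingers": 87}
    - {"dp": [0, 0, 11], "delta_rot": [0, 0, 0], "fingers": 80}
    - {"dp": [0, 0, 0], "delta_rot": [0, 0, 0], "fingers": 60}
    - {"dp": [0, 0, 0], "delta_rot": [0, 0, 0], "fingers": 32}
    - {"dp": [0, 0, 0], "delta_rot": [0, 0, 0], "fingers": 32}

```text
t: 9.15
position: [461.4, 87.0, 10.7]
eef_rot: [-180.0, -0.1, -11.9]
ft_force: [-0.0, -0.5, 0.2]
opening: 63.6
```

Emit:
arm_command:
  motion:
    - {"dp": [0, 0, 0], "delta_rot": [0, 0, 0], "fingers": 32}
    - {"dp": [0, 0, 0], "delta_rot": [0, 0, 0], "fingers": 32}
    - {"dp": [0, 0, 0], "delta_rot": [0, 0, 0], "fingers": 32}
    - {"dp": [0, 0, 0], "delta_rot": [0, 0, 0], "fingers": 32}
    - {"dp": [0, 0, 0], "delta_rot": [0, 0, 0], "fingers": 32}

```text
t: 9.65
position: [460.7, 86.9, 10.1]
eef_rot: [180.0, -0.0, -11.9]
ft_force: [-0.3, -0.9, 4.0]
opening: 38.7
```

Emit:
arm_command:
  motion:
    - {"dp": [0, 0, -8], "delta_rot": [0, 0, 0], "fingers": 32}
    - {"dp": [0, 0, -25], "delta_rot": [0, 0, 0], "fingers": 32}
    - {"dp": [0, 0, -30], "delta_rot": [0, 0, 0], "fingers": 32}
    - {"dp": [0, 0, -25], "delta_rot": [0, 0, 0], "fingers": 32}
    - {"dp": [10, 5.5, -8], "delta_rot": [0, 0, 0], "fingers": 32}
    - {"dp": [20, 11, 0], "delta_rot": [0, 0, 0], "fingers": 32}
    - {"dp": [30, 16, 0], "delta_rot": [0, 0, 0], "fingers": 32}
    - {"dp": [35, 19, 0], "delta_rot": [0, 0, 0], "fingers": 32}

```text
t: 10.45
position: [543.3, 16.0, 105.1]
eef_rot: [180.0, 0.0, -11.8]
ft_force: [0.8, 0.4, 0.4]
opening: 38.9
```

Emit:
arm_command:
  motion:
    - {"dp": [35, 19, 0], "delta_rot": [0, 0, 0], "fingers": 32}
    - {"dp": [30, 16, 0], "delta_rot": [0, 0, 0], "fingers": 32}
    - {"dp": [25, 14, 0], "delta_rot": [0, 0, 0], "fingers": 32}
    - {"dp": [15, 8, 0], "delta_rot": [0, 0, 0], "fingers": 32}
    - {"dp": [6, 3.5, 10], "delta_rot": [0, 0, 0], "fingers": 32}
    - {"dp": [0, 0, 10], "delta_rot": [0, 0, 0], "fingers": 32}
    - {"dp": [0, 0, 0], "delta_rot": [0, 0, 0], "fingers": 32}
    - {"dp": [0, 0, 0], "delta_rot": [0, 0, 0], "fingers": 32}

```text
t: 11.25
position: [637.7, -63.8, 84.8]
eef_rot: [-180.0, 0.1, -11.8]
ft_force: [-0.0, 0.4, -0.1]
opening: 38.8
```

```bash
python3 - <<'E'
from h import *
f=wrist(34,'w5.png'); seats(f); plan(639.5,-65.2,26.5,-12,32,n=5)
E
```

```text
red [318. 260.] [ 281  236   76   43 2669] [629.3 -98.1  34. ]
red [322. 321.] [ 290  307   64   29 1639] [ 620.6 -155.5   34. ]
seat? [323. 103.] [ 290   69   67   69 3596] [656.5  14.   16. ]
seat? [323. 203.] [ 293  181   60   49 2066] [641.5 -60.3  16. ]
t 11.3 pos [638.3 -63.9  85.6] rpy [180.    0.  -11.8] open 39.1
5 {"dp":[0.3, 0.2, 11.8],"delta_rot":[0.0, 0.01, 0.05],"fingers":32},
{"dp":[0.3, 0.2, 11.8],"delta_rot":[0.0, 0.01, 0.05],"fingers":32},
{"dp":[0.3, 0.2, 11.8],"delta_rot":[0.0, 0.01, 0.05],"fingers":32},
{"dp":[0.3, 0.2, 11.8],"delta_rot":[0.0, 0.01, 0.05],"fingers":32},
{"dp":[0.3, 0.2, 11.8],"delta_rot":[0.0, 0.01, 0.05],"fingers":32}
```

Emit:
arm_command:
  motion:
    - {"dp": [0.7, 0.5, 14], "delta_rot": [0, 0, 0], "fingers": 32}
    - {"dp": [0.7, 0.5, 16], "delta_rot": [0, 0, 0], "fingers": 32}
    - {"dp": [0, 0, 16], "delta_rot": [0, 0, 0], "fingers": 32}
    - {"dp": [0, 0, 8], "delta_rot": [0, 0, 0], "fingers": 32}
    - {"dp": [0, 0, 3], "delta_rot": [0, 0, 0], "fingers": 32}
    - {"dp": [0, 0, 1], "delta_rot": [0, 0, 0], "fingers": 32}
    - {"dp": [0, 0, 0], "delta_rot": [0, 0, 0], "fingers": 32}

```text
t: 12.0
position: [640.5, -66.3, 28.0]
eef_rot: [-180.0, -0.0, -11.9]
ft_force: [0.0, 0.3, 0.5]
opening: 38.9
```

Emit:
arm_command:
  motion:
    - {"dp": [0, 0, 0], "delta_rot": [0, 0, 0], "fingers": 42}
    - {"dp": [0, 0, 0], "delta_rot": [0, 0, 0], "fingers": 55}
    - {"dp": [0, 0, 0], "delta_rot": [0, 0, 0], "fingers": 55}
    - {"dp": [0, 0, -10], "delta_rot": [0, 0, 0], "fingers": 55}
    - {"dp": [0, 0, -20], "delta_rot": [0, 0, 0], "fingers": 60}
    - {"dp": [0, 0, -25], "delta_rot": [0, 0, 0], "fingers": 60}
    - {"dp": [0, 0, -25], "delta_rot": [0, 0, 0], "fingers": 60}
    - {"dp": [0, 0, 0], "delta_rot": [0, 0, 0], "fingers": 60}

```text
t: 12.8
position: [643.2, -66.2, 112.9]
eef_rot: [-180.0, -0.5, -11.9]
ft_force: [0.8, -0.1, 0.7]
opening: 59.4
```

```bash
python3 - <<'E'
from h import *
plan(463.4,-115.4,90,-12,70,n=8)
E
```

```text
t 12.8 pos [643.2 -66.2 112.9] rpy [-180.    -0.5  -11.9] open 59.4
8 {"dp":[-20.8, 10.6, 2.7],"delta_rot":[-0.0, -0.06, 0.02],"fingers":70},
{"dp":[-20.7, 10.7, 2.7],"delta_rot":[-0.0, -0.06, 0.02],"fingers":70},
{"dp":[-20.7, 10.7, 2.7],"delta_rot":[-0.0, -0.06, 0.02],"fingers":70},
{"dp":[-20.7, 10.7, 2.7],"delta_rot":[-0.0, -0.06, 0.02],"fingers":70},
{"dp":[-20.7, 10.7, 2.8],"delta_rot":[-0.0, -0.06, 0.02],"fingers":70},
{"dp":[-20.7, 10.7, 2.8],"delta_rot":[-0.0, -0.06, 0.02],"fingers":70},
{"dp":[-20.7, 10.7, 2.8],"delta_rot":[-0.0, -0.06, 0.02],"fingers":70},
{"dp":[-20.7, 10.7, 2.8],"delta_rot":[-0.0, -0.06, 0.02],"fingers":70}
```

Emit:
arm_command:
  motion:
    - {"dp": [-15, 8, 0], "delta_rot": [0, 0, 0], "fingers": 70}
    - {"dp": [-30, 15.5, 0], "delta_rot": [0, 0, 0], "fingers": 70}
    - {"dp": [-35, 18.2, 0], "delta_rot": [0, 0, 0], "fingers": 70}
    - {"dp": [-35, 18.2, 0], "delta_rot": [0, 0, 0], "fingers": 70}
    - {"dp": [-28, 14.5, 8], "delta_rot": [0, 0, 0], "fingers": 70}
    - {"dp": [-15, 7.8, 8], "delta_rot": [0, 0, 0], "fingers": 70}
    - {"dp": [-5, 2.6, 2], "delta_rot": [0, 0, 0], "fingers": 70}
    - {"dp": [0, 0, 0], "delta_rot": [0, 0, 0], "fingers": 70}

```text
t: 13.6
position: [462.8, -116.0, 89.7]
eef_rot: [180.0, 0.0, -11.9]
ft_force: [0.2, -0.8, 0.0]
opening: 70.0
```

Emit:
arm_command:
  motion:
    - {"dp": [0, 0, 0], "delta_rot": [0, 0, 0], "fingers": 70}
    - {"dp": [0, 0, 0], "delta_rot": [0, 0, 0], "fingers": 70}

```text
t: 13.8
position: [464.6, -115.2, 90.2]
eef_rot: [-180.0, -0.1, -11.8]
ft_force: [0.5, -0.8, 0.4]
opening: 70.2
```

```bash
python3 - <<'E'
from h import *
wrist(30); plan(463.4,-115.4,6,-12,70,n=5)
E
```

```text
red [566. 100.] [ 539   72   54   59 2004] [654.2 -68.3  30. ]
red [536. 223.] [ 473  185  103   78 3680] [ 632.1 -159.6   30. ]
red [318. 211.] [300 194  38  36 647] [ 464.3 -113.8   30. ]
t 13.85 pos [ 464.4 -115.2   90.1] rpy [-1.80e+02 -1.00e-01 -1.18e+01] open 70.3
5 {"dp":[-0.2, 0.1, 16.8],"delta_rot":[-0.01, -0.01, 0.04],"fingers":70},
{"dp":[-0.2, 0.1, 16.8],"delta_rot":[-0.01, -0.01, 0.04],"fingers":70},
{"dp":[-0.2, 0.1, 16.8],"delta_rot":[-0.01, -0.01, 0.04],"fingers":70},
{"dp":[-0.2, 0.1, 16.8],"delta_rot":[-0.01, -0.01, 0.04],"fingers":70},
{"dp":[-0.2, 0.1, 16.8],"delta_rot":[-0.01, -0.01, 0.04],"fingers":70}
```

Emit:
arm_command:
  motion:
    - {"dp": [0, 0, 16], "delta_rot": [0, 0, 0], "fingers": 70}
    - {"dp": [0, 0, 20], "delta_rot": [0, 0, 0], "fingers": 70}
    - {"dp": [0, 0, 20], "delta_rot": [0, 0, 0], "fingers": 70}
    - {"dp": [0, 0, 18], "delta_rot": [0, 0, 0], "fingers": 70}
    - {"dp": [0, 0, 10], "delta_rot": [0, 0, 0], "fingers": 60}
    - {"dp": [0, 0, 0], "delta_rot": [0, 0, 0], "fingers": 45}
    - {"dp": [0, 0, 0], "delta_rot": [0, 0, 0], "fingers": 24}
    - {"dp": [0, 0, 0], "delta_rot": [0, 0, 0], "fingers": 24}

```text
t: 14.65
position: [464.2, -116.0, 6.7]
eef_rot: [180.0, -0.1, -11.8]
ft_force: [-0.3, 0.0, 0.0]
opening: 45.6
```

Emit:
arm_command:
  motion:
    - {"dp": [0, 0, 0], "delta_rot": [0, 0, 0], "fingers": 24}
    - {"dp": [0, 0, 0], "delta_rot": [0, 0, 0], "fingers": 24}
    - {"dp": [0, 0, 0], "delta_rot": [0, 0, 0], "fingers": 24}
    - {"dp": [0, 0, 0], "delta_rot": [0, 0, 0], "fingers": 24}

```text
t: 15.05
position: [463.9, -116.1, 6.4]
eef_rot: [180.0, -0.1, -11.9]
ft_force: [-1.1, 0.1, 5.2]
opening: 31.0
```

Emit:
arm_command:
  motion:
    - {"dp": [0, 0, -8], "delta_rot": [0, 0, 0], "fingers": 24}
    - {"dp": [0, 0, -25], "delta_rot": [0, 0, 0], "fingers": 24}
    - {"dp": [0, 0, -35], "delta_rot": [0, 0, 0], "fingers": 24}
    - {"dp": [0, 0, -30], "delta_rot": [0, 0, 0], "fingers": 24}
    - {"dp": [0, 0, -8], "delta_rot": [0, 0, 0], "fingers": 24}
    - {"dp": [0, 0, 0], "delta_rot": [0, 0, 0], "fingers": 24}

```text
t: 15.65
position: [463.9, -116.2, 112.9]
eef_rot: [179.9, -0.1, -11.9]
ft_force: [1.1, 0.0, -0.3]
opening: 30.4
```

```bash
python3 - <<'E'
from h import *
plan(655.8,12.8,90,78.2,24,n=12)
E
```

```text
t 15.65 pos [ 463.9 -116.2  112.9] rpy [ 1.799e+02 -1.000e-01 -1.190e+01] open 30.4
12 {"dp":[13.4, -13.8, 1.9],"delta_rot":[0.01, -0.01, -7.51],"fingers":24},
{"dp":[15.1, -11.9, 1.9],"delta_rot":[0.01, -0.01, -7.51],"fingers":24},
{"dp":[16.6, -9.9, 1.9],"delta_rot":[0.01, -0.01, -7.51],"fingers":24},
{"dp":[17.7, -7.6, 1.9],"delta_rot":[0.01, -0.01, -7.51],"fingers":24},
{"dp":[18.5, -5.2, 1.9],"delta_rot":[0.01, -0.01, -7.51],"fingers":24},
{"dp":[19.1, -2.8, 1.9],"delta_rot":[0.01, -0.01, -7.51],"fingers":24},
{"dp":[19.3, -0.2, 1.9],"delta_rot":[0.01, -0.01, -7.51],"fingers":24},
{"dp":[19.1, 2.3, 1.9],"delta_rot":[0.01, -0.01, -7.51],"fingers":24},
{"dp":[18.7, 4.7, 1.9],"delta_rot":[0.01, -0.01, -7.51],"fingers":24},
{"dp":[17.9, 7.1, 1.9],"delta_rot":[0.01, -0.01, -7.51],"fingers":24},
{"dp":[16.8, 9.4, 1.9],"delta_rot":[0.01, -0.01, -7.51],"fingers":24},
{"dp":[15.4, 11.5, 1.9],"delta_rot":[0.01, -0.01, -7.51],"fingers":24}
```

Emit:
arm_command:
  motion:
    - {"dp": [13.4, -13.8, 1.9], "delta_rot": [0, 0, -7.51], "fingers": 24}
    - {"dp": [15.1, -11.9, 1.9], "delta_rot": [0, 0, -7.51], "fingers": 24}
    - {"dp": [16.6, -9.9, 1.9], "delta_rot": [0, 0, -7.51], "fingers": 24}
    - {"dp": [17.7, -7.6, 1.9], "delta_rot": [0, 0, -7.51], "fingers": 24}
    - {"dp": [18.5, -5.2, 1.9], "delta_rot": [0, 0, -7.51], "fingers": 24}
    - {"dp": [19.1, -2.8, 1.9], "delta_rot": [0, 0, -7.51], "fingers": 24}
    - {"dp": [19.3, -0.2, 1.9], "delta_rot": [0, 0, -7.51], "fingers": 24}
    - {"dp": [19.1, 2.3, 1.9], "delta_rot": [0, 0, -7.51], "fingers": 24}

```text
t: 16.45
position: [590.2, -29.2, 94.1]
eef_rot: [-179.8, 0.1, 48.5]
ft_force: [-0.1, 0.0, -0.2]
opening: 30.9
```

Emit:
arm_command:
  motion:
    - {"dp": [18.7, 4.7, 1.9], "delta_rot": [0, 0, -7.51], "fingers": 24}
    - {"dp": [17.9, 7.1, 1.9], "delta_rot": [0, 0, -7.51], "fingers": 24}
    - {"dp": [16.8, 9.4, 1.9], "delta_rot": [0, 0, -7.51], "fingers": 24}
    - {"dp": [15.4, 11.5, 1.9], "delta_rot": [0, 0, -7.51], "fingers": 24}
    - {"dp": [0, 0, 0], "delta_rot": [0, 0, 0], "fingers": 24}
    - {"dp": [0, 0, 0], "delta_rot": [0, 0, 0], "fingers": 24}
    - {"dp": [0, 0, 0], "delta_rot": [0, 0, 0], "fingers": 24}

```text
t: 17.15
position: [653.7, 12.5, 87.9]
eef_rot: [-179.9, 0.1, 78.1]
ft_force: [0.2, -0.0, 0.6]
opening: 30.6
```

```bash
python3 - <<'E'
from h import *
f=wrist(30,'w6.png'); seats(f); plan(655.8,12.8,23,78.2,24,n=5)
E
```

```text
red [ 90. 218.] [  46  177   91   80 4608] [ 620.4 -164.2   30. ]
red [206. 227.] [ 180  201   53   51 1954] [645.7 -74.9  30. ]
red [318. 262.] [ 289  242   60   37 1810] [693.1   4.2  30. ]
seat? [320. 207.] [ 291  183   59   50 2237] [653.   14.2  16. ]
seat? [419. 210.] [ 391  183   58   56 2518] [672.1  91.8  16. ]
t 17.2 pos [653.9  12.3  88.3] rpy [-1.799e+02  1.000e-01  7.810e+01] open 30.6
5 {"dp":[0.2, 0.4, 13.1],"delta_rot":[-0.01, 0.01, -0.01],"fingers":24},
{"dp":[0.2, 0.4, 13.1],"delta_rot":[-0.01, 0.01, -0.01],"fingers":24},
{"dp":[0.2, 0.4, 13.1],"delta_rot":[-0.01, 0.01, -0.01],"fingers":24},
{"dp":[0.2, 0.3, 13.1],"delta_rot":[-0.01, 0.01, -0.01],"fingers":24},
{"dp":[0.2, 0.3, 13.1],"delta_rot":[-0.01, 0.01, -0.01],"fingers":24}
```

View pics/w6.png

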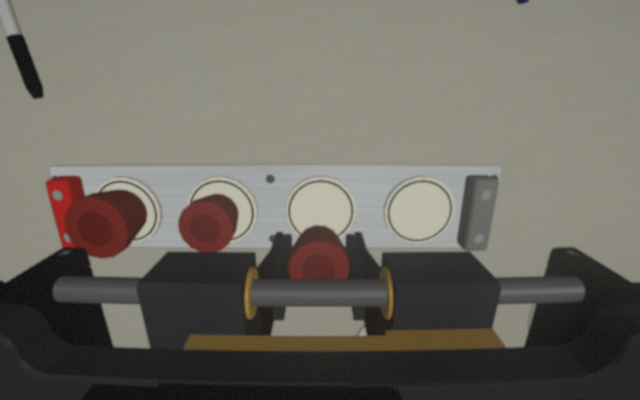

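L and M stand on their seats, with tops at (95,225) and (206,227). S is held over its own seat, centred at (320,207). I'll lower S.

Emit:
arm_command:
  motion:
    - {"dp": [0.4, 0.8, 15], "delta_rot": [0, 0, 0], "fingers": 24}
    - {"dp": [0.4, 0.8, 18], "delta_rot": [0, 0, 0], "fingers": 24}
    - {"dp": [0, 0, 16], "delta_rot": [0, 0, 0], "fingers": 24}
    - {"dp": [0, 0, 10], "delta_rot": [0, 0, 0], "fingers": 24}
    - {"dp": [0, 0, 4], "delta_rot": [0, 0, 0], "fingers": 24}
    - {"dp": [0, 0, 2], "delta_rot": [0, 0, 0], "fingers": 24}
    - {"dp": [0, 0, 0], "delta_rot": [0, 0, 0], "fingers": 24}

```text
t: 17.9
position: [656.8, 13.9, 24.0]
eef_rot: [180.0, -0.0, 78.3]
ft_force: [-0.2, 0.4, -0.2]
opening: 30.7
```

Emit:
arm_command:
  motion:
    - {"dp": [0, 0, 0], "delta_rot": [0, 0, 0], "fingers": 34}
    - {"dp": [0, 0, 0], "delta_rot": [0, 0, 0], "fingers": 48}
    - {"dp": [0, 0, 0], "delta_rot": [0, 0, 0], "fingers": 48}
    - {"dp": [0, 0, -10], "delta_rot": [0, 0, 0], "fingers": 48}
    - {"dp": [0, 0, -20], "delta_rot": [0, 0, 0], "fingers": 48}
    - {"dp": [0, 0, -30], "delta_rot": [0, 0, 0], "fingers": 48}
    - {"dp": [0, 0, -30], "delta_rot": [0, 0, 0], "fingers": 48}
    - {"dp": [0, 0, 0], "delta_rot": [0, 0, 0], "fingers": 60}

```text
t: 18.7
position: [659.8, 14.7, 119.9]
eef_rot: [179.5, -0.1, 78.3]
ft_force: [-0.5, 0.5, 1.2]
opening: 50.8
```

```bash
python3 - <<'E'
from h import *
plan(446,263.5,92,45,60,n=12)
E
```

```text
t 18.7 pos [659.8  14.7 119.9] rpy [ 1.795e+02 -1.000e-01  7.830e+01] open 50.8
12 {"dp":[16.7, -21.7, 2.2],"delta_rot":[0.04, -0.02, 2.77],"fingers":60},
{"dp":[15.6, -22.5, 2.2],"delta_rot":[0.04, -0.02, 2.77],"fingers":60},
{"dp":[14.5, -23.2, 2.2],"delta_rot":[0.04, -0.02, 2.77],"fingers":60},
{"dp":[13.4, -23.9, 2.2],"delta_rot":[0.04, -0.02, 2.77],"fingers":60},
{"dp":[12.2, -24.5, 2.2],"delta_rot":[0.04, -0.02, 2.77],"fingers":60},
{"dp":[11.0, -25.0, 2.2],"delta_rot":[0.04, -0.02, 2.77],"fingers":60},
{"dp":[9.8, -25.5, 2.2],"delta_rot":[0.04, -0.02, 2.77],"fingers":60},
{"dp":[8.5, -26.0, 2.2],"delta_rot":[0.04, -0.02, 2.77],"fingers":60},
{"dp":[7.3, -26.4, 2.3],"delta_rot":[0.04, -0.02, 2.77],"fingers":60},
{"dp":[6.0, -26.7, 2.3],"delta_rot":[0.04, -0.02, 2.77],"fingers":60},
{"dp":[4.7, -26.9, 2.3],"delta_rot":[0.04, -0.02, 2.77],"fingers":60},
{"dp":[3.4, -27.1, 2.3],"delta_rot":[0.04, -0.02, 2.77],"fingers":60}
```

Emit:
arm_command:
  motion:
    - {"dp": [16.7, -21.7, 2], "delta_rot": [0, 0, 2.77], "fingers": 60}
    - {"dp": [15.6, -22.5, 2], "delta_rot": [0, 0, 2.77], "fingers": 60}
    - {"dp": [14.5, -23.2, 2], "delta_rot": [0, 0, 2.77], "fingers": 60}
    - {"dp": [13.4, -23.9, 2], "delta_rot": [0, 0, 2.77], "fingers": 60}
    - {"dp": [12.2, -24.5, 2], "delta_rot": [0, 0, 2.77], "fingers": 60}
    - {"dp": [11, -25, 2], "delta_rot": [0, 0, 2.77], "fingers": 60}
    - {"dp": [9.8, -25.5, 2], "delta_rot": [0, 0, 2.77], "fingers": 60}
    - {"dp": [8.5, -26, 2], "delta_rot": [0, 0, 2.77], "fingers": 60}

```text
t: 19.5
position: [513.0, 180.5, 98.1]
eef_rot: [180.0, 0.0, 56.0]
ft_force: [0.8, -0.2, 0.6]
opening: 60.1
```

Emit:
arm_command:
  motion:
    - {"dp": [7.3, -26.4, 2], "delta_rot": [0, 0, 2.77], "fingers": 60}
    - {"dp": [6, -26.7, 2], "delta_rot": [0, 0, 2.77], "fingers": 60}
    - {"dp": [4.7, -26.9, 2], "delta_rot": [0, 0, 2.77], "fingers": 60}
    - {"dp": [3.4, -27.1, 2], "delta_rot": [0, 0, 2.77], "fingers": 60}
    - {"dp": [0, 0, 0], "delta_rot": [0, 0, 0], "fingers": 60}
    - {"dp": [0, 0, 0], "delta_rot": [0, 0, 0], "fingers": 60}
    - {"dp": [0, 0, 0], "delta_rot": [0, 0, 0], "fingers": 60}

```text
t: 20.2
position: [443.5, 261.8, 90.0]
eef_rot: [180.0, -0.0, 45.0]
ft_force: [-0.1, -0.6, 0.2]
opening: 59.8
```

```bash
python3 - <<'E'
from h import *
wrist(26,'w7.png'); plan(446,263.5,4,45,60,n=5)
E
```

```text
t 20.25 pos [443.6 261.6  90. ] rpy [180.    0.   44.9] open 60.1
5 {"dp":[0.6, 0.1, 17.2],"delta_rot":[0.01, 0.0, -0.02],"fingers":60},
{"dp":[0.6, 0.1, 17.2],"delta_rot":[0.01, 0.0, -0.02],"fingers":60},
{"dp":[0.6, 0.1, 17.2],"delta_rot":[0.01, 0.0, -0.02],"fingers":60},
{"dp":[0.6, 0.1, 17.2],"delta_rot":[0.01, 0.0, -0.02],"fingers":60},
{"dp":[0.6, 0.1, 17.2],"delta_rot":[0.01, 0.0, -0.02],"fingers":60}
```

```bash
sed -i 's/,300,60000/,120,60000/' h.py; python3 - <<'E'
from h import *
wrist(26,'w8.png')
E
```

```text
red [473. 124.] [465 115  17  19 172] [474.8 387.8  26. ]
red [325. 209.] [312 198  26  25 277] [445.3 266.2  26. ]
```

View pics/w8.png

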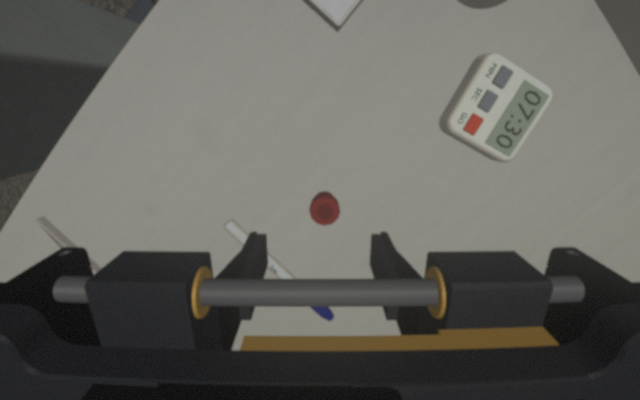

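XS is at (325,209), between the jaws. The blue pen is close to the left finger but should clear it by about 20 mm. I'll descend.

Emit:
arm_command:
  motion:
    - {"dp": [1.6, -0.5, 16], "delta_rot": [0, 0, 0], "fingers": 50}
    - {"dp": [1.6, -0.5, 20], "delta_rot": [0, 0, 0], "fingers": 50}
    - {"dp": [0, 0, 20], "delta_rot": [0, 0, 0], "fingers": 50}
    - {"dp": [0, 0, 18], "delta_rot": [0, 0, 0], "fingers": 50}
    - {"dp": [0, 0, 9], "delta_rot": [0, 0, 0], "fingers": 50}
    - {"dp": [0, 0, 3], "delta_rot": [0, 0, 0], "fingers": 45}
    - {"dp": [0, 0, 0], "delta_rot": [0, 0, 0], "fingers": 30}
    - {"dp": [0, 0, 0], "delta_rot": [0, 0, 0], "fingers": 16}

```text
t: 21.1
position: [444.7, 266.0, 4.5]
eef_rot: [180.0, -0.1, 45.0]
ft_force: [0.3, 0.4, -0.3]
opening: 36.5
```

Emit:
arm_command:
  motion:
    - {"dp": [0, 0, 0], "delta_rot": [0, 0, 0], "fingers": 16}
    - {"dp": [0, 0, 0], "delta_rot": [0, 0, 0], "fingers": 16}
    - {"dp": [0, 0, 0], "delta_rot": [0, 0, 0], "fingers": 16}
    - {"dp": [0, 0, 0], "delta_rot": [0, 0, 0], "fingers": 16}

```text
t: 21.5
position: [444.8, 265.9, 4.5]
eef_rot: [180.0, -0.1, 45.0]
ft_force: [-0.2, -0.5, 2.7]
opening: 22.5
```

Emit:
arm_command:
  motion:
    - {"dp": [0, 0, -8], "delta_rot": [0, 0, 0], "fingers": 16}
    - {"dp": [0, 0, -25], "delta_rot": [0, 0, 0], "fingers": 16}
    - {"dp": [0, 0, -35], "delta_rot": [0, 0, 0], "fingers": 16}
    - {"dp": [0, 0, -25], "delta_rot": [0, 0, 0], "fingers": 16}
    - {"dp": [1.3, 10, -7], "delta_rot": [0, 0, 0], "fingers": 16}
    - {"dp": [3.3, 25, 0], "delta_rot": [0, 0, 0], "fingers": 16}
    - {"dp": [4.6, 35, 0], "delta_rot": [0, 0, 0], "fingers": 16}
    - {"dp": [5.2, 40, 0], "delta_rot": [0, 0, 0], "fingers": 16}

```text
t: 22.3
position: [532.5, 197.0, 103.3]
eef_rot: [180.0, 0.1, 45.1]
ft_force: [0.0, 1.1, 0.3]
opening: 22.4
```

Emit:
arm_command:
  motion:
    - {"dp": [5.2, 40, 0], "delta_rot": [0, 0, 0], "fingers": 16}
    - {"dp": [5.2, 40, 0], "delta_rot": [0, 0, 0], "fingers": 16}
    - {"dp": [5.2, 40, 0], "delta_rot": [0, 0, 0], "fingers": 16}
    - {"dp": [4, 30, 0], "delta_rot": [0, 0, 0], "fingers": 16}
    - {"dp": [2.2, 17, 6], "delta_rot": [0, 0, 0], "fingers": 16}
    - {"dp": [1, 7, 10], "delta_rot": [0, 0, 0], "fingers": 16}
    - {"dp": [0, 0, 0], "delta_rot": [0, 0, 0], "fingers": 16}
    - {"dp": [0, 0, 0], "delta_rot": [0, 0, 0], "fingers": 16}

```text
t: 23.1
position: [669.6, 93.1, 87.0]
eef_rot: [-179.9, 0.1, 45.2]
ft_force: [-0.4, 0.7, 0.6]
opening: 22.7
```

```bash
python3 - <<'E'
from h import *
f=wrist(26,'w9.png'); seats(f); plan(672,91.2,21,45,16,n=5)
E
```

```text
red [318. 267.] [297 252  44  27 906] [702.3  59.9  26. ]
red [147. 327.] [130 306  34  43 937] [638.2 -94.   26. ]
red [117. 337.] [108 326  20  21 261] [ 625.4 -124.4   26. ]
seat? [321. 211.] [ 292  185   59   53 2467] [672.   92.5  16. ]
t 23.15 pos [670.   93.3  87.7] rpy [-179.9    0.    45.2] open 22.7
5 {"dp":[-0.0, 0.6, 13.3],"delta_rot":[-0.01, 0.0, 0.04],"fingers":16},
{"dp":[-0.0, 0.6, 13.3],"delta_rot":[-0.01, 0.0, 0.04],"fingers":16},
{"dp":[-0.0, 0.6, 13.3],"delta_rot":[-0.01, 0.0, 0.04],"fingers":16},
{"dp":[-0.0, 0.6, 13.3],"delta_rot":[-0.01, 0.0, 0.04],"fingers":16},
{"dp":[-0.0, 0.6, 13.3],"delta_rot":[-0.01, 0.0, 0.04],"fingers":16}
```

View pics/w9.png

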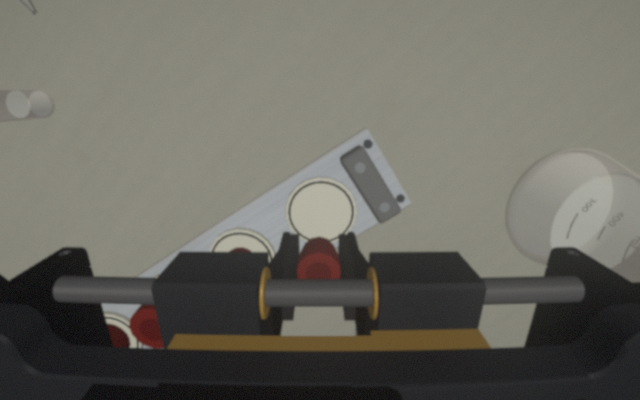

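XS is held over the last seat, which shows at (321,211). There is glassware at upper right, starting at about (507,205), so I'll check clearance before lowering.

```bash
python3 - <<'E'
from h import *
f=wrist(26)
for z in(0,60,100):
    for uv in((507,205),(560,152)): print(z,uv,at(f,uv,z).round(0))
from plant import cams
g=cams.grab_frame('top'); s=cams.grab_frame('side')
for uv in((230,122),(220,101),(230,137),(297,118),(297,137)): print('top',uv,[at(g,uv,z).round(0)[:2] for z in(0,100,150)])
cv2.imwrite('pics/s2.png',cv2.resize(s['img'][90:310,230:480,::-1],None,fx=2.7,fy=2.7,interpolation=2))
E
```

```text
red [318. 267.] [297 252  44  27 906] [703.   59.9  26. ]
red [146. 326.] [130 305  33  42 915] [638.1 -93.9  26. ]
red [117. 336.] [108 325  20  22 269] [ 625.8 -124.7   26. ]
0 (507, 205) [787. 207.   0.]
0 (560, 152) [781. 267.   0.]
60 (507, 205) [745. 194.  60.]
60 (560, 152) [740. 240.  60.]
100 (507, 205) [716. 185. 100.]
100 (560, 152) [713. 221. 100.]
top (230, 122) [array([819., 241.]), array([789., 224.]), array([775., 216.])]
top (220, 101) [array([880., 272.]), array([846., 252.]), array([830., 243.])]
top (230, 137) [array([775., 240.]), array([749., 223.]), array([736., 214.])]
top (297, 118) [array([832.,  52.]), array([802.,  48.]), array([787.,  46.])]
top (297, 137) [array([777.,  51.]), array([751.,  47.]), array([737.,  46.])]
```

View pics/s2.png

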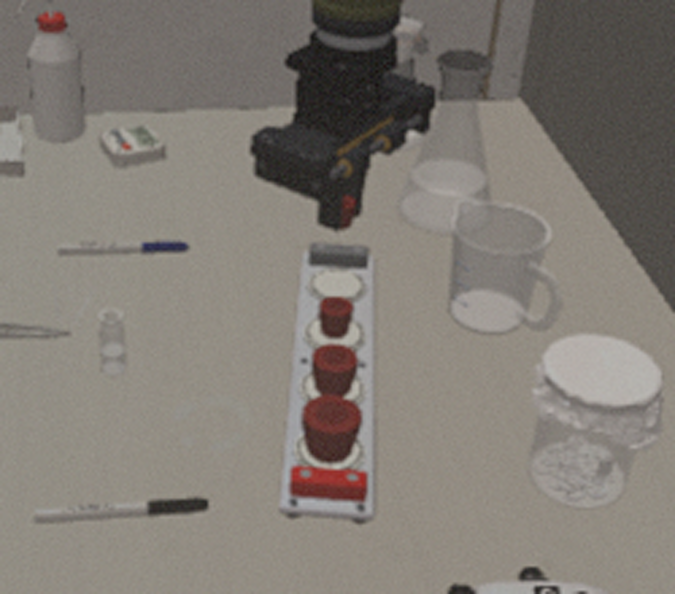

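L, M and S stand upright on their seats and the vial is standing. The flask's base starts about 60 mm beyond the gripper's reach, so I'll lower XS.

Emit:
arm_command:
  motion:
    - {"dp": [0.1, 1.4, 15], "delta_rot": [0, 0, 0], "fingers": 16}
    - {"dp": [0.1, 1.3, 18], "delta_rot": [0, 0, 0], "fingers": 16}
    - {"dp": [0, 0, 16], "delta_rot": [0, 0, 0], "fingers": 16}
    - {"dp": [0, 0, 10], "delta_rot": [0, 0, 0], "fingers": 16}
    - {"dp": [0, 0, 4], "delta_rot": [0, 0, 0], "fingers": 16}
    - {"dp": [0, 0, 2.5], "delta_rot": [0, 0, 0], "fingers": 16}
    - {"dp": [0, 0, 0], "delta_rot": [0, 0, 0], "fingers": 16}

```text
t: 24.0
position: [673.6, 89.6, 22.4]
eef_rot: [-180.0, -0.0, 45.0]
ft_force: [0.3, 0.2, -0.4]
opening: 22.7
```

Emit:
arm_command:
  motion:
    - {"dp": [0, 0, 0.5], "delta_rot": [0, 0, 0], "fingers": 16}
    - {"dp": [0, 0, 0], "delta_rot": [0, 0, 0], "fingers": 25}
    - {"dp": [0, 0, 0], "delta_rot": [0, 0, 0], "fingers": 38}
    - {"dp": [0, 0, 0], "delta_rot": [0, 0, 0], "fingers": 38}
    - {"dp": [0, 0, -10], "delta_rot": [0, 0, 0], "fingers": 38}
    - {"dp": [0, 0, -20], "delta_rot": [0, 0, 0], "fingers": 38}
    - {"dp": [0, 0, -30], "delta_rot": [0, 0, 0], "fingers": 38}
    - {"dp": [0, 0, -30], "delta_rot": [0, 0, 0], "fingers": 38}

```text
t: 24.8
position: [673.2, 89.5, 113.4]
eef_rot: [-180.0, 0.0, 45.0]
ft_force: [1.0, 0.1, -0.1]
opening: 37.8
```

Emit:
arm_command:
  motion:
    - {"dp": [0, -20, -20], "delta_rot": [0, 0, 0], "fingers": 38}
    - {"dp": [0, -40, -20], "delta_rot": [0, 0, 0], "fingers": 38}
    - {"dp": [0, -40, -20], "delta_rot": [0, 0, 0], "fingers": 38}
    - {"dp": [0, -40, -10], "delta_rot": [0, 0, 0], "fingers": 38}
    - {"dp": [0, -40, 0], "delta_rot": [0, 0, 0], "fingers": 38}
    - {"dp": [0, -30, 0], "delta_rot": [0, 0, 0], "fingers": 38}
    - {"dp": [0, 0, 0], "delta_rot": [0, 0, 0], "fingers": 38}
    - {"dp": [0, 0, 0], "delta_rot": [0, 0, 0], "fingers": 38}

```text
t: 25.6
position: [524.8, 238.4, 182.9]
eef_rot: [179.9, -0.0, 45.1]
ft_force: [0.7, -0.2, 0.0]
opening: 38.4
```

```bash
python3 - <<'E'
from plant import cams,arm
from h import *
print(arm.get_obs()['position'].round(0))
f=cams.grab_frame('top'); im=f['img'].astype(int); r,g,b=im[...,0],im[...,1],im[...,2]
for c,s in blobs((r>1.8*g)&(r>60)&(r>1.8*b),15,900):
    if 255<c[0]<400 and 150<c[1]<270: print(c,s,at(f,c,16+{0:26,1:30,2:34,3:38}[min(3,int((c[0]-262)//29))]).round(1))
s=cams.grab_frame('side')
a=cv2.resize(f['img'][140:280,240:400,::-1],None,fx=2.5,fy=2.5,interpolation=2)
b=cv2.resize(s['img'][170:290,250:400,::-1],(400,350),interpolation=2)
cv2.imwrite('pics/end.png',np.hstack([a[:350],b]))
E
```

```text
[525. 238. 183.]
[283.04255319 170.31914894] [280 167   7   8  47] [672.6  86.2  42. ]
[309.95604396 177.14285714] [305 172  11  11  91] [653.7  12.9  46. ]
[339.74324324 182.86486486] [333 176  14  14 148] [638.  -67.6  50. ]
[368.05429864 189.01809955] [360 181  17  17 221] [ 621.3 -143.5   54. ]
[383.03759398 194.01503759] [378 183  11  22 133] [ 608.1 -183.7   54. ]
```

View pics/end.png

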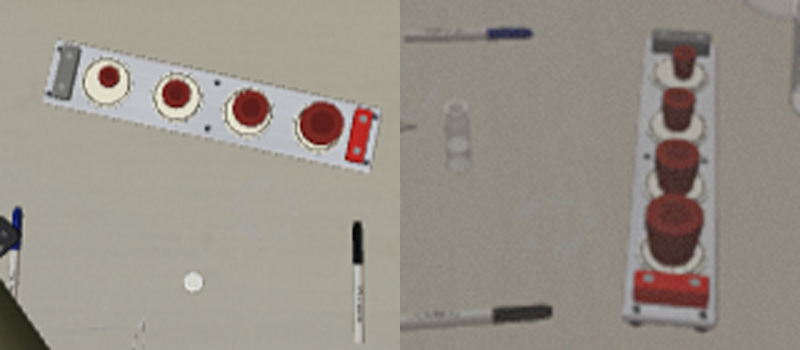

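All four stoppers stand upright. Their offsets from the seat centres are about 1.4 mm (L), 1.7 mm (M), 1.6 mm (S) and 4.4 mm (XS), against 12 mm allowed. The vial is in place and the arm is clear, so I'll hand in.

```bash
python3 -c "
from plant import order; print(order.hand_in())"
```

```text
the job is handed in; nothing more can be done
None
```

All four stoppers are back on the stand, largest at the red end and decreasing to the grey end, and I handed the job in at about 26 s.

In the last top and side pictures all four stand upright, wide end up. Measured in the top camera, they sit about 1.4 mm (L), 1.7 mm (M), 1.6 mm (S) and 4.4 mm (XS) from their seat centres, against 12 mm allowed. The vial is standing and does not appear to have moved; I judged that by eye and did not re-measure it. The arm was clear of everything, and the forces reported after each move stayed near zero.

- **Cameras:** the wrist and top cameras disagreed by about 2–3 mm throughout. I aimed between the two where it mattered.
- **XS detection:** my first wrist check for XS found nothing because the size threshold was too high. I lowered it and XS was found.
- **Other checks:** nothing else failed.

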